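Restart the egg warmer and take off its outer lid

TASK

Restart the warmer's timer for the fresh eggs by pushing its recessed button fully down for a moment with the pin of the stylus, and stand the stylus back in its wooden block. Then carry the two nested lids together by the inner lid's knob, lower them gently onto the crock so that the inner lid sits fully home, let go, and lift off the outer lid alone by its collar, leaving the inner lid seated. Finish while still holding the outer lid level in the air above the crock, its lower edge clear above the top of the inner lid's knob, and leave everything else on the counter where it stands.

Things in the scene. Friction and masses are not known exactly. Their poses are not given: they have to be found in the camera images.
- warmer: egg warmer, fixed: a 25 mm high hot plate (200 mm by 150 mm) carrying a round white crock, open at the top, with a black control panel on one side. Origin: on the crock's axis at counter level. Its -x axis points from the crock to the control panel. The crock's rim is 85 mm above the counter; outside diameter 108 mm, mouth 93 mm, eggs at the bottom, well below the lid
- pot_mouth (a point): centre of the crock's mouth, at rim height (85 mm above the counter). Axes as the warmer's
- button_top (a point): centre of the top of the round timer button, 15 mm across, at the bottom of a round 18 mm hole in the black panel, 5 mm below the panel's face (so 20 mm above the counter when up), 95 mm from the crock's axis
- timer_button (a joint): travel of the timer button: 0 = up, 0.004 m = fully down; the spring takes about 1 N to start and 4 N at the bottom; it comes back up when released
- stand: wooden block 50 x 50 x 45 mm, fixed, with an upright 15 mm hole right through, in which the stylus stands. Origin: centre of its underside
- stand_mouth (a point): centre of the hole at the block's top, 45 mm above the counter
- stylus: stylus standing upright in the stand, 50 g: square black handle, 16 x 16 mm (faces across x and y), from 4 to 59 mm above the origin, a steel flange 28 mm across and 4 mm thick, and a steel pin 5 mm across pointing down. Origin: on the axis at the flange's underside (which rests on the stand's top); z points up along the handle
- stylus_tip (a point): tip of the stylus's pin, 40 mm below the flange's underside
- trivet: round cork trivet 150 mm across, 8 mm thick, fixed; the nested lids stand on it at the start. Origin: centre of its underside
- inner_lid: white inner lid, about 300 g: a plug 86 mm across and 14 mm deep (tapered to 74 mm at its foot), above it a flange 108 mm across from 14 to 22 mm, and a straight round knob post 18 mm across up to 89 mm. Origin: centre of the plug's underside; z up. Seated in the crock, the flange lies on the rim and the origin is 14 mm below the rim
- inner_knob (a point): centre of the top of the inner lid's knob post; the post sticks out 32 mm above the outer lid's collar while the lids are nested
- outer_lid: wooden outer lid, about 200 g, resting loosely on the inner lid's flange: disc 124 mm across, 5 mm thick; a skirt reaching 6 mm below the disc around the flange (4 mm play); a central round collar 46 mm outside, 36 mm inside, 30 mm high, through which the inner lid's post passes freely. Origin: centre of the disc's underside, 22 mm above the inner lid's origin when nested; z up
- collar_top (a point): centre of the collar's top edge, 35 mm above the outer lid's origin
- jam_jar: closed portion jam jar, 54 mm across, 55 mm tall; not part of the job. Origin: centre of its underside
- pepper_mill: dark wooden pepper mill, 50 mm across, 115 mm tall; not part of the job. Origin: centre of its underside
- mug: white mug, 80 mm across, 85 mm tall; not part of the job. Origin: centre of its underside
- sugar_jar: low white sugar jar with its own fixed wooden lid and small knob, 88 mm across, 88 mm tall; not part of the job. Origin: centre of its underside
- plates: stack of white side plates, 140 mm across, 41 mm tall; not part of the job. Origin: centre of its underside
- tongs: wooden serving tongs lying flat, 200 mm long, 18 mm high; not part of the job. Origin: centre of its underside
Mind the look-alikes: they are no part of the job. There is more than one size of the stylus; the one meant has the size given above.

How it is judged:
On the way, in this order (a step that is already met when the one before it is completed fails the run):
1. the timer button is pushed down with the stylus, not with the fingers (value of joint timer_button above 0.003 m and contact force between stylus and warmer above 1 N and contact force between the fingers and warmer below 0.1 N), for 0.1 s.
2. the stylus stands in its block again, released (horizontal distance between stylus and stand_mouth below 0.008 m and z of stylus in the frame of stand_mouth between -0.005 and 0.004 m and angle between stylus's own z axis and vertical below 0.12 rad and contact force between stylus and the fingers below 0.1 N), for 0.2 s.
3. the inner lid sits home in the crock with the outer lid still nested on it, both let go (z of inner_lid in the frame of pot_mouth between -0.02 and -0.01 m and horizontal distance between inner_lid and pot_mouth below 0.008 m and angle between inner_lid's own z axis and vertical below 0.06 rad and z of outer_lid in the frame of inner_lid below 0.027 m and horizontal distance between outer_lid and inner_lid below 0.012 m and contact force between each of inner_lid, outer_lid and the fingers below 0.1 N), for 0.2 s.
4. the outer lid alone is lifted clear above the inner lid's knob (z of inner_lid in the frame of pot_mouth between -0.02 and -0.01 m and horizontal distance between inner_lid and pot_mouth below 0.008 m and angle between inner_lid's own z axis and vertical below 0.06 rad and z of outer_lid in the frame of inner_lid above 0.097 m and contact force between outer_lid and the fingers above 1 N and contact force between outer_lid and inner_lid below 0.1 N and contact force between outer_lid and warmer below 0.1 N and angle between outer_lid's own z axis and vertical below 0.26 rad and horizontal distance between outer_lid and pot_mouth below 0.06 m), for 0.2 s.
At the end, for the whole second after the job is handed in: Outer lid held still (0.05 m/s), within 15 degrees of level and 60 mm of the crock axis, over 97 mm above the inner lid (origins), touching neither lid nor crock; inner lid seated (4 mm, 8 mm off-centre, 0.06 rad), not gripped; stylus upright in its block (4 mm, 8 mm); button up (all of step 4 and horizontal distance between stylus and stand_mouth below 0.008 m and z of stylus in the frame of stand_mouth between -0.005 and 0.004 m and angle between stylus's own z axis and vertical below 0.12 rad and contact force between inner_lid and the fingers below 0.1 N and linear speed of outer_lid below 0.05 m/s and value of joint timer_button below 0.003 m); the arm keeps its last pose, push and grip.
It fails at once if the lids come apart while the inner lid is not seated in the crock (z of outer_lid in the frame of inner_lid above 0.032 m and not (z of inner_lid in the frame of pot_mouth between -0.02 and -0.01 m and horizontal distance between inner_lid and pot_mouth below 0.008 m and angle between inner_lid's own z axis and vertical below 0.06 rad)).
It fails at once if the inner lid drops onto the crock: faster than 0.25 m/s within its last few millimetres (linear speed of inner_lid above 0.25 m/s and z of inner_lid in the frame of pot_mouth below -0.008 m and horizontal distance between inner_lid and pot_mouth below 0.02 m).
It fails at once if another thing on the counter is pushed more than 30 mm (distance of any of jam_jar, pepper_mill, mug, sugar_jar, plates, tongs from where it was at the start of the episode above 0.03 m).
It also fails if it takes over 64 s, if anything falls off the work surface, if the arm or the gripper's body presses on something with over 40 N, if the wrist force passes 120 N, or if a joint passes its speed limit or range.

ROBOT

A 6-joint arm with a two-finger parallel gripper is mounted at the origin on the work surface. World frame = base frame: x ahead of the robot, y to its left, z up, the work surface at z = 0. Lengths are in m, angles in rad, forces in N, time in s.
With the tool pointing down it reaches from about 0.25 to 0.775 m from the base axis. Payload 8.9 kg.
Tool frame: the origin (TCP) lies at the very end of the fingers, on their centre line; the grasp point (between the pads) lies env.grasp_offset behind it (env.grasp_offset is the distance from the TCP to the grasp point, in m); z points along the fingers, y is the line along which they close (so a half turn about z gives the same grasp; the last joint's range is limited). The gripper opens to 85 mm and grips with 20 to 120 N. Pads are 22 mm wide; open, the fingers measure 114 mm over their backs; the gripper's body (76 mm by 85 mm) begins 54 mm behind the grasp point. The pads swing forward as they close: fully open they stand 13 mm farther back than shut.
Start: joints at [-1.436, 0.291, -0.153, 1.127, 0, 1.431], TCP at [0.142, -0.505, 0.231] pointing down, gripper open.
Joint ranges: [-2.52, 2.52], [-0.91, 1.74], [-1.3, 1.37], [-1.96, 2.02], [-1.52, 1.47], [-3.14, 3.14]. Speed limits (rad/s): [2.22, 2.22, 2.79, 3.14, 3.14, 3.14].

INTERFACE

Orientations are given as [roll, pitch, yaw] about the fixed x, y, z axes, in that order (R = Rz(yaw) Ry(pitch) Rx(roll)).
In Python, from bench import telemetry, vision, job, env gives the robot as it stands.
- The arm moves only by the tool play_rows, never from a script. Its argument "moves" is a list of rows, each an object with "travel": the shift along the tool's x, y, z in m, a list of three; "rot": the turn, a rotation vector about the tool's x, y, z in rad, a list of three. A call has 1 to 8 rows; each row shifts and turns the commanded pose from where the row before left it, along the tool's axes as they then stand; what a row does not reach is not made up. A row lasts 1/8 s, in which the tool goes at most 62.5 mm and 10.7 degrees, less where a joint would pass 70% of its speed; a pose out of reach is approached as far as the arm can. A call is refused whole if a number of a shift passes 0.0625 or a number of a turn 0.188, either way. A call with a gripper value outside its range is refused whole. "hand" is the closure, from -1 (fully open) to 1 (shut), set as the call begins (left out, the last holds). The fingers move at their own pace and stop on an object; "squeeze" is the grip in N (left out, the last holds). Time passes only in rows, so rows that do not move let the fingers close. It gives the time, the measured TCP pose, the force, the opening and the grip force at its end, in the units of the state.
- telemetry.sense(): the state, without advancing time (a new reading comes with each control period).
- vision.read_camera(name): name is "scene" or "top" or "wrist"; returns the picture (384x512x3 uint8, red, green, blue); there is no depth.
- vision.camera_info(name): a dict with "fx", "fy", "cx", "cy" (pixels), "dist" ([k1, k2, p1, p2, k3] as OpenCV has them; the pictures are not rectified), "R" (3x3) and "t" (3): a world point X has camera coordinates R X + t. Camera axes: x right, y down, z forward; pixel columns grow to the right and rows downward; lengths in m; the calibration is good to about 2 mm. A picture is of the moment at which its call begins: read the wrist's pose just before it. camera_info takes no time and is no camera call; for the wrist camera it gives the pose at the moment of the call.
- job.job_done(): hands the job in; it is judged then, once.
The state is a dict: "t": time; "q": joint angles; "joint_velocities": joint speeds; "effort": joint torques, N m; "eef_pos": TCP position; "orientation": TCP orientation; "force": force on the tool from outside, world axes, zero at the start; "moment": the same for the moment, N m; "gripper_width": finger opening in m; "grip_force": force on a finger pad.
Only numpy, scipy, OpenCV 4.12 (cv2) and the standard library are available. Lean on these libraries where they do the work, as an engineer would, in place of code of your own. Each camera call takes 0.05 s, during which the arm holds its last target. There are 200 camera calls.

## Working session

There is one attempt and no reset: what is moved stays moved. The work goes in short steps, Python scripts to look and compute and a tool call to move; the robot and the scene stay as the last step left them, time stands still between calls to the robot, and variables do not carry over. Pictures are saved under pics/ and viewed, at most 10 in all, crops included, and the job is handed in when it is done.

Besides the shell and the picture viewer there is one more tool, called after ">>>" by a JSON object that holds its "fn" and its "kwargs". play_rows: Moves the arm, as the interface text tells. Its arguments: {"type":"object","properties":{"moves":{"type":"array"},"hand":{"type":"number"},"squeeze":{"type":"number"}},"required":["moves"]}

```bash
mkdir -p pics; ls; cat > h.py <<'E'
import numpy as np, cv2
from bench import telemetry, vision, job, env
def cam(n):
    i=vision.camera_info(n); K=np.array([[i['fx'],0,i['cx']],[0,i['fy'],i['cy']],[0,0,1.]])
    return K,np.array(i['dist'],float),np.array(i['R'],float),np.array(i['t'],float)
def ray(c,px):
    K,d,R,t=c; u=cv2.undistortPoints(np.array(px,float).reshape(-1,1,2),K,d).reshape(-1,2)
    D=np.c_[u,np.ones(len(u))]@R; return -R.T@t, D
def plane(c,px,z):
    o,D=ray(c,px); return o+D*((z-o[2])/D[:,2])[:,None]
def proj(c,X):
    K,d,R,t=c; return cv2.projectPoints(np.array(X,float).reshape(-1,1,3),cv2.Rodrigues(R)[0],t,K,d)[0].reshape(-1,2)
def shot(n,f=None):
    c=cam(n); im=cv2.cvtColor(vision.read_camera(n),cv2.COLOR_RGB2BGR)
    if f: cv2.imwrite('pics/'+f,im)
    return c,im
E
python3 - <<'E'
from h import *
a=shot('scene','s0.png'); b=shot('top','t0.png')
for n,c in(('s',a[0]),('t',b[0])): print(n,c[0].round(1).tolist(),(-c[2].T@c[3]).round(3),c[2][2].round(2))
print(env.grasp_offset, telemetry.sense())
cv2.imwrite('pics/st0.png',np.hstack([cv2.resize(a[1],(400,300)),cv2.resize(b[1],(400,300))]))
E
```

```text
pics
s [[350.3, 0.0, 247.7], [0.0, 350.3, 194.5], [0.0, 0.0, 1.0]] [ 1.233 -0.619  0.635] [-0.64  0.57 -0.52]
t [[396.7, 0.0, 254.9], [0.0, 396.7, 188.7], [0.0, 0.0, 1.0]] [ 0.486 -0.015  1.306] [ 0.07  0.01 -1.  ]
0.0187 {'t': 0.1, 'q': array([-1.43633080e+00,  2.91226483e-01, -1.54001071e-01,  1.12667166e+00,
       -1.95897180e-05,  1.43153432e+00]), 'joint_velocities': array([-1.48941916e-03, -2.00489750e-03,  3.20143005e-03, -3.17815773e-04,
       -2.88023415e-05,  5.95481797e-04]), 'effort': array([ 1.69588177e-03, -5.37976706e+01,  3.31920004e+01,  9.22412204e-03,
       -1.49385310e-04, -3.02966164e-06]), 'eef_pos': array([ 0.14188774, -0.50509429,  0.23080698]), 'orientation': array([-3.14049773e+00, -1.33693996e-04,  2.73727466e-01]), 'force': array([-1.00209323,  0.39451416,  0.74039382]), 'moment': array([-0.00830287,  0.03457228, -0.02859249]), 'grip_force': 0.0, 'gripper_width': 0.08563413963078924}
```

View pics/t0.png

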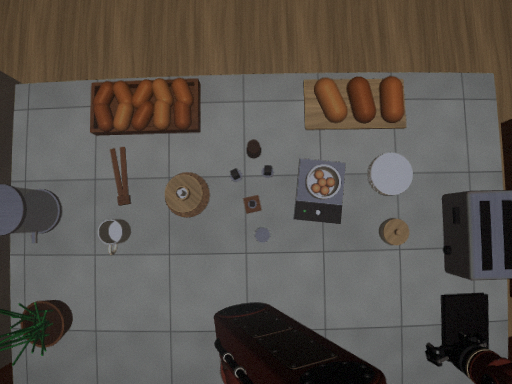

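View pics/s0.png

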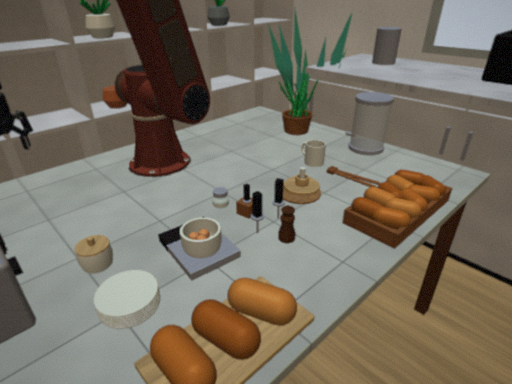

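The top view shows the nested lids on the trivet at (187,194), the warmer's crock at (323,182) with its panel below at (318,212), and the sugar jar, which is a lookalike, at (396,231). There are three stylus-like things: (253,204) in a brown block, (236,174) and (268,170). I'll enlarge these to tell them apart.

```bash
python3 - <<'E'
from h import *
s=cv2.imread('pics/s0.png');t=cv2.imread('pics/t0.png')
A=cv2.resize(s[165:255,215:305],(400,400),interpolation=cv2.INTER_CUBIC)
B=cv2.resize(t[140:230,220:310],(400,400),interpolation=cv2.INTER_CUBIC)
cv2.imwrite('pics/c0.png',cv2.convertScaleAbs(np.hstack([A,B]),alpha=1.4))
E
```

```text
(no output)
```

View pics/c0.png

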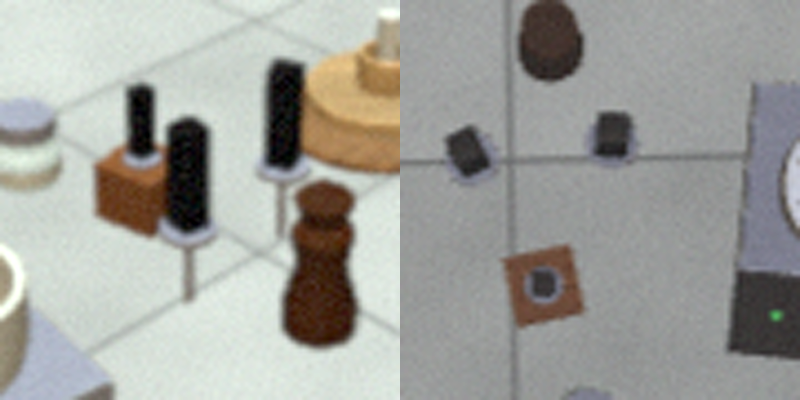

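The crop settles it: the small stylus at top (253,204) stands in the wooden block and is the one meant. The two at (236,174) and (268,170) are larger, stand on bare pins with no block, and are lookalikes. Next I'll get coarse positions.

```bash
python3 - <<'E'
from h import *
c=cam('top'); t=cv2.imread('pics/t0.png'); hsv=cv2.cvtColor(t,cv2.COLOR_BGR2HSV)
def blob(m,x0,y0,x1,y1):
    M=np.zeros_like(m); M[y0:y1,x0:x1]=m[y0:y1,x0:x1]
    n,l,st,ce=cv2.connectedComponentsWithStats(M); k=1+np.argmax(st[1:,4]); 
    P=np.argwhere(l==k)[:,::-1].astype(np.float32); return st[k,4],ce[k],cv2.minAreaRect(P)
brown=((hsv[...,1]>90)&(hsv[...,2]>40)).astype(np.uint8)
dark=(hsv[...,2]<60).astype(np.uint8)
a=blob(brown,238,190,268,218); print('block',a, plane(c,[a[2][0]],.045))
a=blob(dark,246,196,262,212); print('handle',a, plane(c,[a[2][0]],.104))
for bx in((228,165,246,185),(260,160,276,180)): a=blob(dark,*bx); print('other',a,plane(c,[a[2][0]],.12))
a=blob(dark,288,195,348,230); print('panel',a,plane(c,[a[2][0]],.025), plane(c,cv2.boxPoints(a[2]),.025).round(3).tolist())
a=blob((brown>0).astype(np.uint8),160,165,212,222); print('lid',a,plane(c,[a[2][0]],.033))
w=(hsv[...,2]>150)&(hsv[...,1]<60)
a=blob(w.astype(np.uint8),176,185,192,202); print('knob',a,plane(c,[a[2][0]],.097))
a=blob(w.astype(np.uint8),300,160,345,202); print('crock',a,plane(c,[a[2][0]],.085))
g=((hsv[...,0]>45)&(hsv[...,0]<80)&(hsv[...,1]>80)).astype(np.uint8)
a=blob(g,295,200,345,224); print('led',a,plane(c,[a[2][0]],.025))
i=cam('wrist'); p=telemetry.sense(); 
from scipy.spatial.transform import Rotation as Ro
Rt=Ro.from_euler('xyz',p['orientation']).as_matrix(); print('wristcam in tool', Rt.T@(-i[2].T@i[3]-p['eef_pos']), (i[2]@Rt).round(3), i[0].round(0).tolist())
print(Rt.round(3))
E
```

```text
block (np.int32(144), array([251.84722222, 204.00694444]), ((251.80589294433594, 203.87644958496094), (14.85973834991455, 14.642807960510254), 77.47119140625)) [[0.52935725 0.01011657 0.045     ]]
handle (np.int32(27), array([251.92592593, 203.40740741]), ((252.0, 203.5), (5.0, 4.0), 90.0)) [[0.52847727 0.00832314 0.104     ]]
other (np.int32(67), array([234.8358209 , 173.89552239]), ((234.70004272460938, 173.89999389648438), (9.391485214233398, 6.7082037925720215), 63.43495178222656)) [[0.61795064 0.05839704 0.12      ]]
other (np.int32(63), array([267.22222222, 170.03174603]), ((267.5, 170.0), (8.0, 7.0), 90.0)) [[ 0.62770458 -0.04047425  0.12      ]]
panel (np.int32(839), array([317.84743743, 211.85220501]), ((317.6683349609375, 211.8168487548828), (46.66724395751953, 18.607194900512695), 5.710593223571777)) [[ 0.50013065 -0.20146894  0.025     ]] [[0.479, -0.123, 0.025], [0.539, -0.13, 0.025], [0.521, -0.281, 0.025], [0.461, -0.273, 0.025]]
lid (np.int32(1361), array([187.00881705, 194.70756796]), ((186.5, 194.5), (43.0, 43.0), 90.0)) [[0.56404248 0.22079542 0.033     ]]
knob (np.int32(6), array([179.        , 192.16666667]), ((179.0, 192.0), (2.0, 2.0), 90.0)) [[0.56828297 0.2321135  0.097     ]]
crock (np.int32(39), array([310.69230769, 180.33333333]), ((310.2000427246094, 179.90003967285156), (7.155416965484619, 8.497057914733887), 63.43495178222656)) [[ 0.59845981 -0.17254895  0.085     ]]
led (np.int32(6), array([304. , 210.5]), ((304.0, 210.5), (1.0, 2.0), 90.0)) [[ 0.50530035 -0.15740447  0.025     ]]
wristcam in tool [ 0.08360016 -0.00105341 -0.14239101] [[ 0.001  1.    -0.001]
 [-0.945  0.001 -0.327]
 [-0.327  0.001  0.945]] [[273.0, 0.0, 254.0], [0.0, 273.0, 193.0], [0.0, 0.0, 1.0]]
[[ 0.963  0.27  -0.   ]
 [ 0.27  -0.963  0.001]
 [ 0.    -0.001 -1.   ]]
```

>>> {"fn": "play_rows", "kwargs": {"moves": [{"travel": [0, 0, -0.01], "rot": [0, 0, -0.186]}, {"travel": [0, 0, -0.01], "rot": [0, 0, -0.186]}, {"travel": [0, 0, -0.01], "rot": [0, 0, -0.186]}, {"travel": [0, 0, -0.01], "rot": [0, 0, -0.186]}, {"travel": [0, 0, -0.01], "rot": [0, 0, -0.186]}, {"travel": [0, 0, -0.01], "rot": [0, 0, -0.186]}, {"travel": [0, 0, -0.01], "rot": [0, 0, -0.186]}, {"travel": [0, 0, -0.01], "rot": [0, 0, -0.186]}], "hand": -1, "squeeze": 40}}

```text
t: 1.1
eef_pos: [0.1419, -0.5052, 0.3113]
orientation: [-3.142, -0.001, 1.768]
force: [0.0, 0.5, 0.6]
gripper_width: 0.0854
grip_force: 0.0
```

>>> {"fn": "play_rows", "kwargs": {"moves": [{"travel": [0.031, 0.034, 0], "rot": [0, 0, 0]}, {"travel": [0.031, 0.034, 0], "rot": [0, 0, 0]}, {"travel": [0.031, 0.034, 0], "rot": [0, 0, 0]}, {"travel": [0.031, 0.034, 0], "rot": [0, 0, 0]}, {"travel": [0.031, 0.034, 0], "rot": [0, 0, 0]}, {"travel": [0.031, 0.034, 0], "rot": [0, 0, 0]}, {"travel": [0.031, 0.034, 0], "rot": [0, 0, 0]}]}}

```text
t: 1.98
eef_pos: [0.335, -0.2458, 0.3112]
orientation: [-3.142, -0.0, 1.762]
force: [1.2, 0.4, -0.2]
gripper_width: 0.0859
grip_force: 0.0
```

>>> {"fn": "play_rows", "kwargs": {"moves": [{"travel": [0.031, 0.034, 0], "rot": [0, 0, 0]}, {"travel": [0.031, 0.034, 0], "rot": [0, 0, 0]}, {"travel": [0.031, 0.034, 0], "rot": [0, 0, 0]}, {"travel": [0.031, 0.034, 0], "rot": [0, 0, 0]}, {"travel": [0.031, 0.034, 0], "rot": [0, 0, 0]}, {"travel": [0.031, 0.034, 0], "rot": [0, 0, 0]}, {"travel": [0, 0, 0], "rot": [0, 0, 0]}]}}

```text
t: 2.85
eef_pos: [0.5003, -0.0237, 0.3106]
orientation: [-3.141, -0.001, 1.765]
force: [-0.1, -0.1, 0.1]
gripper_width: 0.085
grip_force: 0.0
```

```bash
python3 - <<'E'
from h import *
import pickle
c,im=shot('wrist','w1.png'); pickle.dump(c,open('w1.pkl','wb'))
print(telemetry.sense()['eef_pos'],telemetry.sense()['orientation'], proj(c,[[.529,.009,.104],[.529,.009,.045]]))
E
```

```text
[ 0.49952283 -0.02488111  0.31070377] [-3.14041315e+00 -3.02257199e-04  1.76429084e+00] [[281.75901809 147.63116968]
 [277.99409024 140.98567198]]
```

View pics/w1.png

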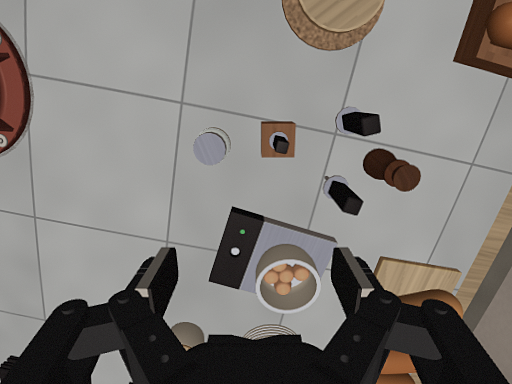

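The wrist view shows the block at (278,139) with the stylus handle top at (282,147), the crock rim at (288,284), the panel around (238,248), the white button at (235,251) and a green LED at (242,231). The two larger lookalikes are at (360,123) and (345,197). I'll measure all of these.

```bash
cat >> h.py <<'E'
def blobs(m,box):
    M=np.zeros(m.shape,np.uint8); x0,y0,x1,y1=box; M[y0:y1,x0:x1]=m[y0:y1,x0:x1]
    n,l,st,ce=cv2.connectedComponentsWithStats(M); k=1+np.argmax(st[1:,4])
    m=(l==k).astype(np.uint8); cn=max(cv2.findContours(m,0,1)[0],key=cv2.contourArea)
    return st[k,4],ce[k],cv2.minAreaRect(cn),cn.reshape(-1,2)
E
python3 - <<'E'
from h import *
import pickle
c=pickle.load(open('w1.pkl','rb')); im=cv2.imread('pics/w1.png'); hsv=cv2.cvtColor(im,cv2.COLOR_BGR2HSV); H,S,V=[hsv[...,i] for i in range(3)]
def yaw(q):
    e=[q[1]-q[0],q[2]-q[1]]; return [round(float(np.arctan2(v[1],v[0])),3) for v in e], [round(float(np.linalg.norm(v)),4) for v in e]
a=blobs(((H<15)&(S>110)&(V>60)).astype(np.uint8),(250,110,305,165)); q=plane(c,cv2.boxPoints(a[2]),.045)
print('block',a[:3],q.mean(0),yaw(q))
a=blobs((V<45).astype(np.uint8),(265,125,300,160)); q=plane(c,cv2.boxPoints(a[2]),.104); print('handle',a[:3],q.mean(0),yaw(q))
# steel ring flange bottom-left
a=blobs((V<60).astype(np.uint8),(200,195,270,300)); q=plane(c,cv2.boxPoints(a[2]),.025); print('panel',a[:3],q.round(4).tolist(),yaw(q))
a=blobs(((V>140)&(S<60)).astype(np.uint8),(225,240,247,262)); print('button',a[:2],plane(c,[a[1]],.020),plane(c,[a[1]],.025))
a=blobs(((V>130)&(S<70)).astype(np.uint8),(245,235,330,320)); P=plane(c,a[3],.085); print('crock',a[:3]);
(x,y),r=cv2.minEnclosingCircle((P[:,:2]*1000).astype(np.float32)); print(x,y,r)
e=cv2.fitEllipse(a[3]); print(e,plane(c,[e[0]],.085))
E
```

```text
block (np.int32(774), array([277.42118863, 138.06976744]), ((278.0, 139.0), (34.0, 32.0), 90.0)) [0.52848328 0.01143382 0.045     ] ([0.198, -1.331], [0.0466, 0.0502])
handle (np.int32(126), array([279.55555556, 143.01587302]), ((280.0882568359375, 144.14706420898438), (14.794672966003418, 15.764815330505371), 14.03624439239502)) [0.5259255  0.01284821 0.104     ] ([1.541, -0.043], [0.0199, 0.0189])
panel (np.int32(2481), array([235.80652963, 247.32365981]), ((236.25001525878906, 248.25001525878906), (34.78504943847656, 78.7406997680664), 18.43494987487793)) [[0.4587, -0.2717, 0.025], [0.4794, -0.1137, 0.025], [0.5382, -0.1227, 0.025], [0.5239, -0.2842, 0.025]] ([1.44, -0.151], [0.1593, 0.0594])
button (np.int32(45), array([234.73333333, 250.97777778])) [[ 0.4987857  -0.20261378  0.02      ]] [[ 0.49860722 -0.19958558  0.025     ]]
crock (np.int32(3970), array([289.65465995, 279.44282116]), ((287.0, 277.0), (84.0, 84.0), 90.0))
594.1416015625 -207.69979858398438 102.39266204833984
((288.28485107421875, 278.95538330078125), (92.97758483886719, 97.37261962890625), 44.29948806762695) [[ 0.58982183 -0.19748709  0.085     ]]
```

>>> {"fn": "play_rows", "kwargs": {"moves": [{"travel": [0.015, 0.0177, 0.035], "rot": [0, 0, 0]}, {"travel": [0.0147, 0.0177, 0.035], "rot": [0, 0, 0]}, {"travel": [0, 0, 0.035], "rot": [0, 0, 0]}, {"travel": [0, 0, 0.035], "rot": [0, 0, 0]}, {"travel": [0, 0, 0], "rot": [0, 0, 0]}]}}

```text
t: 3.52
eef_pos: [0.5262, 0.0093, 0.1694]
orientation: [-3.137, -0.001, 1.761]
force: [-0.3, -0.3, 0.7]
gripper_width: 0.0853
grip_force: 0.0
```

```bash
python3 - <<'E'
from h import *
import pickle
c,im=shot('wrist','w2.png'); pickle.dump(c,open('w2.pkl','wb'))
s=telemetry.sense();print(s['eef_pos'],s['orientation'], proj(c,[[.5285,.011,.104],[.5285,.011,.045]]))
cv2.imwrite('pics/w2c.png',cv2.convertScaleAbs(cv2.resize(im[110:290,156:366],None,fx=3,fy=3),alpha=2))
E
```

```text
[0.52751797 0.00922638 0.17122381] [-3.13960874e+00 -4.53224516e-04  1.76062388e+00] [[258.61030775 207.21666538]
 [258.02915334 185.68173464]]
```

View pics/w2c.png

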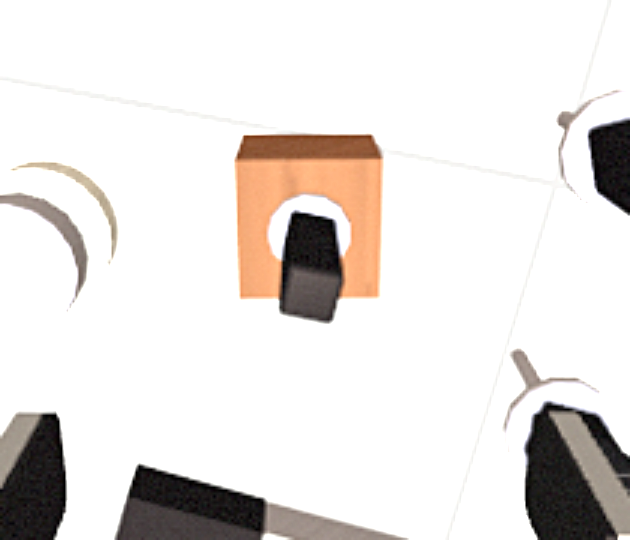

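The crop shows the stylus upright in the block. The handle top is at wrist pixel (259,207), turned about 9.5° clockwise against the block, and the block top is centred at (259,186). I'll turn to match and grasp.

>>> {"fn": "play_rows", "kwargs": {"moves": [{"travel": [0, 0, 0], "rot": [0, 0, 0.165]}, {"travel": [0.001, 0.0015, 0.03], "rot": [0, 0, 0]}, {"travel": [0, 0, 0.03], "rot": [0, 0, 0]}, {"travel": [0, 0, 0.03], "rot": [0, 0, 0]}, {"travel": [0, 0, 0.017], "rot": [0, 0, 0]}, {"travel": [0, 0, 0], "rot": [0, 0, 0]}]}}

```text
t: 4.32
eef_pos: [0.5302, 0.0105, 0.065]
orientation: [3.142, 0.0, 1.596]
force: [-0.2, -0.1, 0.0]
gripper_width: 0.0854
grip_force: 0.0
```

>>> {"fn": "play_rows", "kwargs": {"moves": [{"travel": [0, 0, 0], "rot": [0, 0, 0]}, {"travel": [0, 0, 0], "rot": [0, 0, 0]}, {"travel": [0, 0, 0], "rot": [0, 0, 0]}, {"travel": [0, 0, 0], "rot": [0, 0, 0]}, {"travel": [0, 0, 0], "rot": [0, 0, 0]}, {"travel": [0, 0, 0], "rot": [0, 0, 0]}], "hand": 1, "squeeze": 50}}

```text
t: 5.08
eef_pos: [0.5302, 0.011, 0.0647]
orientation: [3.141, 0.0, 1.597]
force: [-0.7, 0.1, 5.7]
gripper_width: 0.015
grip_force: 48.9
```

>>> {"fn": "play_rows", "kwargs": {"moves": [{"travel": [0, 0, -0.03], "rot": [0, 0, 0]}, {"travel": [0, 0, -0.04], "rot": [0, 0, 0]}, {"travel": [-0.0304, -0.0052, -0.02], "rot": [0, 0, 0]}, {"travel": [-0.0304, -0.0052, 0], "rot": [0, 0, 0]}, {"travel": [-0.0304, -0.0052, 0], "rot": [0, 0, 0]}, {"travel": [-0.0304, -0.0052, 0], "rot": [0, 0, 0]}, {"travel": [-0.0304, -0.0052, 0], "rot": [0, 0, 0]}, {"travel": [-0.0304, -0.0052, 0], "rot": [0, 0, 0]}]}}

```text
t: 6.08
eef_pos: [0.5032, -0.173, 0.1542]
orientation: [-3.141, -0.0, 1.597]
force: [0.5, 0.3, -0.9]
gripper_width: 0.0157
grip_force: 48.8
```

>>> {"fn": "play_rows", "kwargs": {"moves": [{"travel": [-0.03, -0.0052, 0.0], "rot": [0, 0, 0]}, {"travel": [0, 0, 0.02], "rot": [0, 0, 0]}, {"travel": [0, 0, 0], "rot": [0, 0, 0]}]}}

```text
t: 6.45
eef_pos: [0.4979, -0.2019, 0.1331]
orientation: [-3.139, -0.002, 1.596]
force: [-0.1, 0.4, -0.3]
gripper_width: 0.0153
grip_force: 48.8
```

```bash
python3 - <<'E'
from h import *
import pickle
c,im=shot('wrist','w3.png'); pickle.dump(c,open('w3.pkl','wb'))
s=telemetry.sense();e=s['eef_pos'];print(e,s['orientation'],s['gripper_width'],proj(c,[[.499,-.2022,.02],[e[0],e[1],e[2]-.06]]))
cv2.imwrite('pics/w3c.png',cv2.convertScaleAbs(cv2.resize(im[180:340,156:366],None,fx=3.5,fy=3.5),alpha=1.7))
E
```

```text
[ 0.49853088 -0.20186135  0.1339223 ] [-3.14012788e+00 -9.62502121e-04  1.59670358e+00] 0.015579751877983217 [[256.34384463 190.57367798]
 [256.08912302 211.46037099]]
```

View pics/w3c.png

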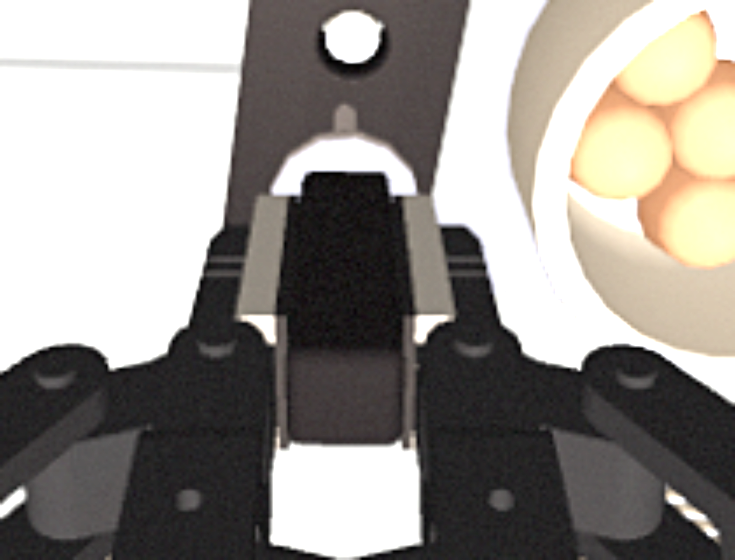

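The crop shows the button at wrist pixel (257,191), within 1 px of where I predicted. The pin tip is at (254.6,210.6), about 1 mm to -x. I'll correct by +1.7 mm and go down.

>>> {"fn": "play_rows", "kwargs": {"moves": [{"travel": [-0.0007, 0.0017, 0.015], "rot": [0, 0, 0]}, {"travel": [0, 0, 0.015], "rot": [0, 0, 0]}, {"travel": [0, 0, 0.015], "rot": [0, 0, 0]}, {"travel": [0, 0, 0.008], "rot": [0, 0, 0]}, {"travel": [0, 0, 0.002], "rot": [0, 0, 0]}, {"travel": [0, 0, 0], "rot": [0, 0, 0]}]}}

```text
t: 7.25
eef_pos: [0.5009, -0.2029, 0.0795]
orientation: [3.142, -0.0, 1.597]
force: [-1.1, 0.9, -0.4]
gripper_width: 0.0155
grip_force: 48.9
```

>>> {"fn": "play_rows", "kwargs": {"moves": [{"travel": [0, 0, 0.0015], "rot": [0, 0, 0]}, {"travel": [0, 0, 0.001], "rot": [0, 0, 0]}, {"travel": [0, 0, 0], "rot": [0, 0, 0]}]}}

```text
t: 7.62
eef_pos: [0.5012, -0.2031, 0.0771]
orientation: [3.141, 0.0, 1.597]
force: [0.2, 0.6, 3.0]
gripper_width: 0.0151
grip_force: 49.0
```

>>> {"fn": "play_rows", "kwargs": {"moves": [{"travel": [0, 0, 0.001], "rot": [0, 0, 0]}, {"travel": [0, 0, 0.001], "rot": [0, 0, 0]}, {"travel": [0, 0, 0], "rot": [0, 0, 0]}]}}

```text
t: 8.0
eef_pos: [0.5012, -0.2031, 0.0753]
orientation: [3.141, 0.0, 1.597]
force: [-0.0, 0.6, 8.0]
gripper_width: 0.0154
grip_force: 50.1
```

>>> {"fn": "play_rows", "kwargs": {"moves": [{"travel": [0, 0, 0.001], "rot": [0, 0, 0]}, {"travel": [0, 0, 0.0005], "rot": [0, 0, 0]}, {"travel": [0, 0, 0], "rot": [0, 0, 0]}, {"travel": [0, 0, 0], "rot": [0, 0, 0]}]}}

```text
t: 8.5
eef_pos: [0.5015, -0.2032, 0.0747]
orientation: [3.14, 0.001, 1.597]
force: [-2.3, 1.4, 18.2]
gripper_width: 0.0152
grip_force: 51.4
```

The force reached 18 N with the tip at about 15.5 mm height, so the button is fully down. Now I'll reverse the exact path back to the block.

>>> {"fn": "play_rows", "kwargs": {"moves": [{"travel": [0, 0, -0.03], "rot": [0, 0, 0]}, {"travel": [0, 0, -0.05], "rot": [0, 0, 0]}, {"travel": [0.0305, 0.005, 0], "rot": [0, 0, 0]}, {"travel": [0.0305, 0.005, 0], "rot": [0, 0, 0]}, {"travel": [0.0305, 0.005, 0], "rot": [0, 0, 0]}, {"travel": [0.0305, 0.005, 0], "rot": [0, 0, 0]}, {"travel": [0.0305, 0.005, 0], "rot": [0, 0, 0]}, {"travel": [0.0305, 0.005, 0], "rot": [0, 0, 0]}]}}

```text
t: 9.5
eef_pos: [0.5259, -0.0181, 0.153]
orientation: [-3.141, -0.0, 1.597]
force: [0.6, -0.1, -1.0]
gripper_width: 0.0154
grip_force: 48.8
```

>>> {"fn": "play_rows", "kwargs": {"moves": [{"travel": [0.0301, 0.0047, 0], "rot": [0, 0, 0]}, {"travel": [0, 0, 0.02], "rot": [0, 0, 0]}, {"travel": [0, 0, 0], "rot": [0, 0, 0]}]}}

```text
t: 9.88
eef_pos: [0.5287, 0.0115, 0.132]
orientation: [-3.138, -0.0, 1.597]
force: [0.5, -0.1, -0.0]
gripper_width: 0.0151
grip_force: 48.9
```

```bash
python3 - <<'E'
from h import *
c,im=shot('wrist','w4.png'); hsv=cv2.cvtColor(im,cv2.COLOR_BGR2HSV); H,S,V=[hsv[...,i] for i in range(3)]
e=telemetry.sense()['eef_pos']; print(e,proj(c,[[.5293,.011,.045],[e[0],e[1],e[2]-.06]]))
a=blobs(((H<15)&(S>110)&(V>40)).astype(np.uint8),(200,120,310,250)); print(a[:3])
cv2.imwrite('pics/w4c.png',cv2.convertScaleAbs(cv2.resize(im[140:260,186:326],None,fx=4.5,fy=4.5),alpha=1.7))
E
```

```text
[0.5293299  0.01109982 0.13284457] [[256.0225112  199.79686753]
 [256.17114309 211.82845151]]
(np.int32(3058), array([255.10431655, 191.78548071]), ((254.1300506591797, 194.09539794921875), (62.267417907714844, 55.576908111572266), 81.25383758544922))
```

View pics/w4c.png

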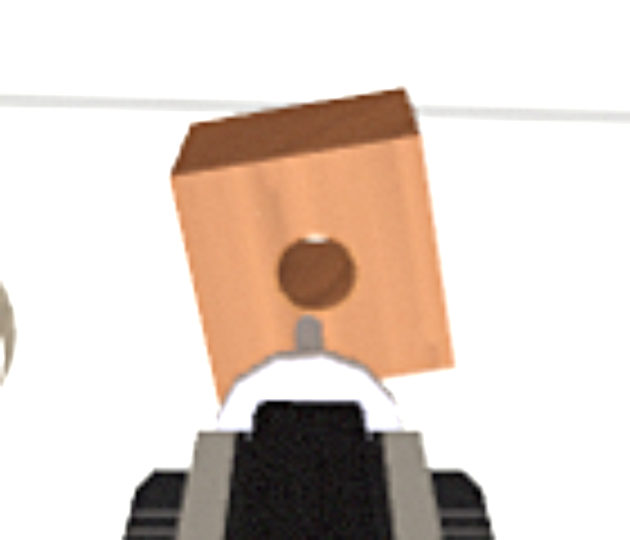

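The hole is at wrist pixel (256,200), exactly as predicted, and the pin tip is about 1 mm to its left, well inside the 5 mm clearance. I'll insert and release.

>>> {"fn": "play_rows", "kwargs": {"moves": [{"travel": [0, 0.001, 0.015], "rot": [0, 0, 0]}, {"travel": [0, 0, 0.015], "rot": [0, 0, 0]}, {"travel": [0, 0, 0.015], "rot": [0, 0, 0]}, {"travel": [0, 0, 0.015], "rot": [0, 0, 0]}, {"travel": [0, 0, 0.006], "rot": [0, 0, 0]}, {"travel": [0, 0, 0.0025], "rot": [0, 0, 0]}, {"travel": [0, 0, 0], "rot": [0, 0, 0]}]}}

```text
t: 10.8
eef_pos: [0.5313, 0.0111, 0.0651]
orientation: [3.141, 0.0, 1.597]
force: [0.2, 0.4, 0.3]
gripper_width: 0.0154
grip_force: 48.8
```

>>> {"fn": "play_rows", "kwargs": {"moves": [{"travel": [0, 0, 0.001], "rot": [0, 0, 0]}, {"travel": [0, 0, 0], "rot": [0, 0, 0]}]}}

```text
t: 11.05
eef_pos: [0.5315, 0.011, 0.0647]
orientation: [3.14, 0.0, 1.597]
force: [-2.5, 0.9, 8.6]
gripper_width: 0.0153
grip_force: 50.0
```

>>> {"fn": "play_rows", "kwargs": {"moves": [{"travel": [0, 0, 0], "rot": [0, 0, 0]}, {"travel": [0, 0, 0], "rot": [0, 0, 0]}, {"travel": [0, 0, 0], "rot": [0, 0, 0]}, {"travel": [0, 0, 0], "rot": [0, 0, 0]}, {"travel": [0, 0, 0], "rot": [0, 0, 0]}, {"travel": [0, 0, 0], "rot": [0, 0, 0]}], "hand": -1}}

```text
t: 11.8
eef_pos: [0.531, 0.0111, 0.0638]
orientation: [-3.142, 0.0, 1.597]
force: [0.1, 0.1, -0.5]
gripper_width: 0.0859
grip_force: 0.0
```

>>> {"fn": "play_rows", "kwargs": {"moves": [{"travel": [0, 0, -0.02], "rot": [0, 0, 0]}, {"travel": [0, 0, -0.05], "rot": [0, 0, 0]}, {"travel": [0, 0, -0.05], "rot": [0, 0, 0]}, {"travel": [0, 0, -0.04], "rot": [0, 0, 0]}, {"travel": [0, 0, 0], "rot": [0, 0, 0]}]}}

```text
t: 12.42
eef_pos: [0.5329, 0.0109, 0.2269]
orientation: [3.136, 0.001, 1.597]
force: [-0.6, 0.4, -0.2]
gripper_width: 0.0855
grip_force: 0.0
```

```bash
python3 - <<'E'
from h import *
c,im=shot('wrist','w5.png'); d,i2=shot('top','t5.png')
s=telemetry.sense();print(s['eef_pos'],proj(c,[[.5293,.011,.045],[.5293,.011,.104],[.564,.221,.097],[.564,.221,.033]]))
A=cv2.resize(im[60:300,96:416],(480,360)); B=cv2.resize(i2[165:240,150:250],(320,240))
o=np.zeros((360,800,3),np.uint8); o[:,:480]=A; o[:240,480:]=B; cv2.imwrite('pics/c5.png',cv2.convertScaleAbs(o,alpha=1.4))
E
```

```text
[0.53099715 0.01109298 0.22364216] [[251.06010136 172.02638625]
 [250.7554854  186.72122466]
 [298.33480376 -54.38361275]
 [288.81949569 -22.83475089]]
```

View pics/c5.png

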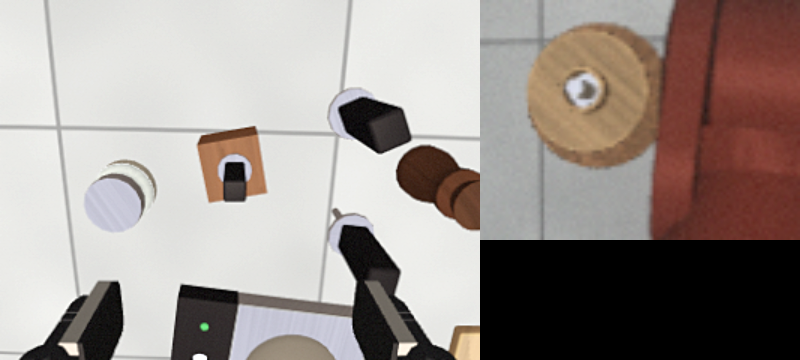

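The stylus stands upright, released, in its block. The top view puts the knob at (182,193), so it is near (0.565, 0.2225). I'll move above the lids.

>>> {"fn": "play_rows", "kwargs": {"moves": [{"travel": [0.03, 0.0056, -0.02], "rot": [0, 0, 0]}, {"travel": [0.03, 0.0056, -0.02], "rot": [0, 0, 0]}, {"travel": [0.03, 0.0056, -0.02], "rot": [0, 0, 0]}, {"travel": [0.03, 0.0056, 0], "rot": [0, 0, 0]}, {"travel": [0.03, 0.0056, 0], "rot": [0, 0, 0]}, {"travel": [0.03, 0.0056, 0], "rot": [0, 0, 0]}, {"travel": [0.03, 0.0056, 0], "rot": [0, 0, 0]}, {"travel": [0, 0, 0], "rot": [0, 0, 0]}]}}

```text
t: 13.52
eef_pos: [0.5641, 0.2236, 0.2816]
orientation: [-3.139, 0.0, 1.599]
force: [-0.3, -0.4, -0.4]
gripper_width: 0.0851
grip_force: 0.0
```

```bash
python3 - <<'E'
from h import *
import pickle
c,im=shot('wrist','w6.png'); pickle.dump(c,open('w6.pkl','wb')); hsv=cv2.cvtColor(im,cv2.COLOR_BGR2HSV); H,S,V=[hsv[...,i] for i in range(3)]
s=telemetry.sense();print(s['eef_pos'],s['orientation'])
p=proj(c,[[.565,.2225,.097],[.565,.2225,.065],[.565,.2225,.03]]); print(p)
d=cam('top'); print(plane(d,[[182.2,193.1]],.097))
u,v=p[0].astype(int)
a=blobs(((S<60)&(V>90)).astype(np.uint8),(u-30,v-30,u+30,v+30)); print(a[:3],plane(c,[a[2][0]],.097))
a=blobs(((S>70)&(V>60)).astype(np.uint8),(u-110,max(v-110,0),u+110,v+110)); e=cv2.fitEllipse(cv2.convexHull(a[3])); print(e)
cv2.imwrite('pics/w6c.png',cv2.convertScaleAbs(cv2.resize(im[max(v-70,0):v+90,u-90:u+90],None,fx=3.3,fy=3.3),alpha=1.4))
E
```

```text
[0.56404722 0.22248394 0.28196356] [-3.13880151e+00  8.12321962e-04  1.59827186e+00]
[[256.02215184 172.54828394]
 [255.9462218  166.48051042]
 [255.87625033 160.8964584 ]]
[[0.56470324 0.2222122  0.097     ]]
(np.int32(462), array([258.36796537, 157.8961039 ]), ((258.5, 157.50001525878906), (24.041629791259766, 24.041629791259766), 45.0)) [[0.56741539 0.24143337 0.097     ]]
((256.2166442871094, 153.1188201904297), (94.76600646972656, 95.70977783203125), 87.12101745605469)
```

View pics/w6c.png

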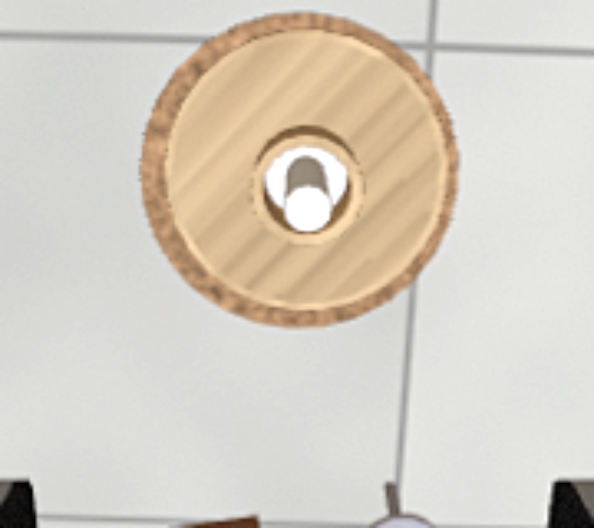

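```bash
python3 - <<'E'
from h import *
import pickle
c=pickle.load(open('w6.pkl','rb')); im=cv2.imread('pics/w6.png'); g=cv2.cvtColor(im,cv2.COLOR_BGR2GRAY)
f=lambda x,y:(166+x/3.3,102+y/3.3)
print('knob',plane(c,[f(308,209)],.097),'collar',plane(c,[f(306,190)],.065))
d=cam('top'); f=lambda x,y:(150+(x-480)/3.2,165+y/3.2)
print('top knob',plane(d,[f(573,90)],.097),'disc',plane(d,[f(587,90)],.035))
# disc outline, wrist: lighter disc edge left 165 right 447 top 28 bottom 310
f=lambda x,y:(166+x/3.3,102+y/3.3)
print('disc',plane(c,[f(306,169)],.035))
E
```

```text
knob [[0.56876882 0.23173932 0.097     ]] collar [[0.56841816 0.2320587  0.065     ]]
top knob [[0.56481629 0.23193942 0.097     ]] disc [[0.56855866 0.23035894 0.035     ]]
disc [[0.56869678 0.23495212 0.035     ]]
```

The crop shows the nested lids, with the knob top at wrist pixel (259,165) and the collar around it. Knob, collar and disc all agree on (0.5687, 0.232). I'll descend onto the knob post above the collar.

>>> {"fn": "play_rows", "kwargs": {"moves": [{"travel": [0.0095, 0.0045, 0.03], "rot": [0, 0, 0]}, {"travel": [0, 0, 0.04], "rot": [0, 0, 0]}, {"travel": [0, 0, 0.04], "rot": [0, 0, 0]}, {"travel": [0, 0, 0], "rot": [0, 0, 0]}]}}

```text
t: 14.08
eef_pos: [0.5665, 0.23, 0.1706]
orientation: [-3.135, 0.002, 1.596]
force: [-0.2, -0.8, 0.7]
gripper_width: 0.0854
grip_force: 0.0
```

```bash
python3 - <<'E'
from h import *
c,im=shot('wrist','w7.png'); hsv=cv2.cvtColor(im,cv2.COLOR_BGR2HSV); H,S,V=[hsv[...,i] for i in range(3)]
s=telemetry.sense();print(s['eef_pos'],s['orientation'])
p=proj(c,[[.5687,.232,.097],[.5687,.232,.065]]); print(p)
u,v=p[0].astype(int)
k=plane(c,[p[0]+[10,0]],.097)
for th in(170,190,210,230):
    a=blobs(((S<50)&(V>th)).astype(np.uint8),(u-25,v-25,u+25,v+25)); print(th,a[0],a[1],a[2],plane(c,[a[2][0]],.097).round(4))
E
```

```text
[0.56798503 0.23058511 0.17304551] [-3.13860970e+00  8.86760636e-04  1.59597292e+00]
[[258.38880705 202.43594911]
 [258.13325237 190.39663753]]
170 281 [258.09608541 201.79003559] ((258.0, 202.0), (18.0, 18.0), 90.0) [[0.5684 0.2324 0.097 ]]
190 7 [268.42857143 188.42857143] ((269.0, 188.0), (2.0, 4.0), 0.0) [[0.5771 0.2451 0.097 ]]Traceback (most recent call last):
  File "<stdin>", line 8, in <module>
  File "h.py", line 19, in blobs
    n,l,st,ce=cv2.connectedComponentsWithStats(M); k=1+np.argmax(st[1:,4])
                                                       ~~~~~~~~~^^^^^^^^^^
    return _wrapfunc(a, 'argmax', axis=axis, out=out, **kwds)
    return bound(*args, **kwds)
ValueError: attempt to get argmax of an empty sequence
```

>>> {"fn": "play_rows", "kwargs": {"moves": [{"travel": [0.001, 0, 0.03], "rot": [0, 0, 0]}, {"travel": [0, 0, 0.03], "rot": [0, 0, 0]}, {"travel": [0, 0, 0.03], "rot": [0, 0, 0]}, {"travel": [0, 0, 0.01], "rot": [0, 0, 0]}, {"travel": [0, 0, 0], "rot": [0, 0, 0]}, {"travel": [0, 0, 0], "rot": [0, 0, 0]}]}}

```text
t: 14.88
eef_pos: [0.5701, 0.2329, 0.0755]
orientation: [3.139, -0.001, 1.597]
force: [-0.7, 0.2, 0.8]
gripper_width: 0.0857
grip_force: 0.0
```

>>> {"fn": "play_rows", "kwargs": {"moves": [{"travel": [0, 0, 0.004], "rot": [0, 0, 0]}, {"travel": [0, 0, 0], "rot": [0, 0, 0]}]}}

```text
t: 15.12
eef_pos: [0.569, 0.2327, 0.07]
orientation: [3.141, -0.0, 1.597]
force: [-0.7, -0.4, -0.7]
gripper_width: 0.0852
grip_force: 0.0
```

>>> {"fn": "play_rows", "kwargs": {"moves": [{"travel": [0, 0, 0], "rot": [0, 0, 0]}, {"travel": [0, 0, 0], "rot": [0, 0, 0]}, {"travel": [0, 0, 0], "rot": [0, 0, 0]}, {"travel": [0, 0, 0], "rot": [0, 0, 0]}, {"travel": [0, 0, 0], "rot": [0, 0, 0]}, {"travel": [0, 0, 0], "rot": [0, 0, 0]}], "hand": 1, "squeeze": 80}}

```text
t: 15.88
eef_pos: [0.569, 0.2327, 0.0701]
orientation: [3.141, -0.0, 1.597]
force: [-1.8, -0.8, 4.1]
gripper_width: 0.0156
grip_force: 78.0
```

>>> {"fn": "play_rows", "kwargs": {"moves": [{"travel": [0, 0, -0.002], "rot": [0, 0, 0]}, {"travel": [0, 0, -0.006], "rot": [0, 0, 0]}, {"travel": [0, 0, -0.01], "rot": [0, 0, 0]}, {"travel": [0, 0, -0.01], "rot": [0, 0, 0]}, {"travel": [0, 0, 0], "rot": [0, 0, 0]}]}}

```text
t: 16.5
eef_pos: [0.5698, 0.2329, 0.0991]
orientation: [3.14, -0.001, 1.597]
force: [-0.6, -0.0, -5.0]
gripper_width: 0.0156
grip_force: 78.1
```

The lids are lifted together (5 N measured). I'll rise higher while fitting the crock mouth in the earlier pictures.

>>> {"fn": "play_rows", "kwargs": {"moves": [{"travel": [0, 0, -0.02], "rot": [0, 0, 0]}, {"travel": [0, 0, -0.025], "rot": [0, 0, 0]}, {"travel": [0, 0, -0.025], "rot": [0, 0, 0]}, {"travel": [0, 0, -0.025], "rot": [0, 0, 0]}, {"travel": [0, 0, -0.025], "rot": [0, 0, 0]}, {"travel": [0, 0, -0.025], "rot": [0, 0, 0]}, {"travel": [0, 0, -0.01], "rot": [0, 0, 0]}, {"travel": [0, 0, 0], "rot": [0, 0, 0]}]}}

```text
t: 17.5
eef_pos: [0.5691, 0.2327, 0.2528]
orientation: [3.141, -0.0, 1.597]
force: [0.1, -0.2, -7.2]
gripper_width: 0.0154
grip_force: 78.8
```

```bash
python3 - <<'E'
from h import *
import pickle
for n,f,c,box in(('top','t0',cam('top'),(296,155,350,208)),('w1','w1',pickle.load(open('w1.pkl','rb')),(245,240,330,320))):
    im=cv2.imread(f'pics/{f}.png'); x0,y0,x1,y1=box
    g=cv2.resize(cv2.cvtColor(im,cv2.COLOR_BGR2GRAY)[y0:y1,x0:x1],None,fx=4,fy=4,interpolation=cv2.INTER_CUBIC)
    sc=proj(c,[[.593,-.214,.085],[.593,-.214+.054,.085],[.593,-.214+.0465,.085]]); R=np.linalg.norm(sc[1:]-sc[0],axis=1)*4
    for r in R:
        h=cv2.HoughCircles(g,cv2.HOUGH_GRADIENT_ALT,1.5,20,param1=150,param2=.5,minRadius=int(r*.93),maxRadius=int(r*1.07))
        if h is None: h=cv2.HoughCircles(g,cv2.HOUGH_GRADIENT,1,20,param1=150,param2=20,minRadius=int(r*.93),maxRadius=int(r*1.07))
        if h is None: print(n,r,None); continue
        for q in h[0][:2]:
            px=[(q[0]+.5)/4-.5+x0,(q[1]+.5)/4-.5+y0]; print(n,round(r/4,1),q[2]/4,np.round(px,1),plane(c,[px],.085).round(4))
E
```

```text
top 17.4 17.427046 [322.2 181.6] [[ 0.5924 -0.2097  0.085 ]]
top 15.0 14.78768 [324.5 181.2] [[ 0.5934 -0.2168  0.085 ]]
w1 29.1 29.850424 [285.9 273.4] [[ 0.5835 -0.1878  0.085 ]]
w1 24.9 25.07427 [290.4 284.2] [[ 0.5956 -0.2069  0.085 ]]
```

```bash
cat > rim.py <<'E'
from h import *
import pickle
from scipy.optimize import least_squares
def rim(n,im,c,ctr=(.5934,-.2144),R=.0465,w=.010):
    g=cv2.GaussianBlur(cv2.cvtColor(im,cv2.COLOR_BGR2GRAY),(0,0),.7).astype(np.float32)
    for it in range(4):
        th=np.linspace(0,2*np.pi,90,endpoint=False); rr=np.arange(R-w,R+w,.0005); P=[]
        for t in th:
            X=np.c_[ctr[0]+rr*np.cos(t),ctr[1]+rr*np.sin(t),np.full(len(rr),.085)]
            p=proj(c,X).astype(np.float32)
            if p.min()<2 or p[:,0].max()>508 or p[:,1].max()>380: continue
            v=cv2.remap(g,p[:,:1],p[:,1:],1).ravel(); d=v[4:]-v[:-4]; k=np.argmax(d)
            if d[k]>12: P.append(X[k+2,:2])
        P=np.array(P); s=least_squares(lambda q:np.hypot(*(P-q[:2]).T)-q[2],[*ctr,R],loss='soft_l1',f_scale=.001); ctr=s.x[:2]; w=max(.005,w-.002)
    res=np.abs(s.fun); print(n,len(P),s.x.round(4),'med',np.median(res).round(4)); return s.x
E
python3 - <<'E'
from rim import *
rim('top',cv2.imread('pics/t0.png'),cam('top'))
for f in('w1','w2','w3'): 
    try: rim(f,cv2.imread(f'pics/{f}.png'),pickle.load(open(f+'.pkl','rb')))
    except Exception as e: print(f,e)
E
```

```text
top 70 [ 0.5942 -0.214   0.0461] med 0.0007
w1 90 [ 0.5928 -0.2133  0.0464] med 0.0002
w2 operands could not be broadcast together with shapes (0,) (2,) 
w3 83 [ 0.5929 -0.213   0.0464] med 0.0001
```

Both close views agree that the crock mouth is centred at (0.5929, -0.2131), R 46.4 mm. I'll carry the lids across.

>>> {"fn": "play_rows", "kwargs": {"moves": [{"travel": [-0.015, 0.0008, 0], "rot": [0, 0, 0]}, {"travel": [-0.025, 0.0008, 0], "rot": [0, 0, 0]}, {"travel": [-0.0305, 0.0008, 0], "rot": [0, 0, 0]}, {"travel": [-0.0305, 0.0008, 0], "rot": [0, 0, 0]}, {"travel": [-0.0305, 0.0008, 0], "rot": [0, 0, 0]}, {"travel": [-0.0305, 0.0008, 0], "rot": [0, 0, 0]}, {"travel": [-0.0305, 0.0008, 0], "rot": [0, 0, 0]}, {"travel": [-0.0305, 0.0008, 0], "rot": [0, 0, 0]}]}}

```text
t: 18.5
eef_pos: [0.5803, 0.008, 0.2517]
orientation: [-3.14, 0.0, 1.596]
force: [-0.3, 0.5, -4.9]
gripper_width: 0.0155
grip_force: 78.7
```

>>> {"fn": "play_rows", "kwargs": {"moves": [{"travel": [-0.0305, 0.0008, 0], "rot": [0, 0, 0]}, {"travel": [-0.0305, 0.0008, 0], "rot": [0, 0, 0]}, {"travel": [-0.0305, 0.0008, 0], "rot": [0, 0, 0]}, {"travel": [-0.0305, 0.0008, 0], "rot": [0, 0, 0]}, {"travel": [-0.0305, 0.0008, 0], "rot": [0, 0, 0]}, {"travel": [-0.0305, 0.0008, 0], "rot": [0, 0, 0]}, {"travel": [-0.025, 0.0008, 0], "rot": [0, 0, 0]}, {"travel": [-0.015, 0, 0], "rot": [0, 0, 0]}]}}

```text
t: 19.5
eef_pos: [0.5921, -0.2144, 0.2521]
orientation: [-3.141, -0.0, 1.596]
force: [-0.3, 0.6, -5.0]
gripper_width: 0.0158
grip_force: 78.7
```

>>> {"fn": "play_rows", "kwargs": {"moves": [{"travel": [0, 0, 0.02], "rot": [0, 0, 0]}, {"travel": [0, 0, 0.02], "rot": [0, 0, 0]}, {"travel": [0, 0, 0.02], "rot": [0, 0, 0]}, {"travel": [0, 0, 0], "rot": [0, 0, 0]}, {"travel": [0, 0, 0], "rot": [0, 0, 0]}]}}

```text
t: 20.12
eef_pos: [0.5929, -0.2129, 0.1936]
orientation: [3.141, 0.0, 1.597]
force: [1.0, -0.3, -5.4]
gripper_width: 0.0155
grip_force: 78.6
```

>>> {"fn": "play_rows", "kwargs": {"moves": [{"travel": [0, 0, 0.015], "rot": [0, 0, 0]}, {"travel": [0, 0, 0.015], "rot": [0, 0, 0]}, {"travel": [0, 0, 0.01], "rot": [0, 0, 0]}, {"travel": [0, 0, 0.005], "rot": [0, 0, 0]}, {"travel": [0, 0, 0.005], "rot": [0, 0, 0]}, {"travel": [0, 0, 0.003], "rot": [0, 0, 0]}, {"travel": [0, 0, 0], "rot": [0, 0, 0]}]}}

```text
t: 21.0
eef_pos: [0.5926, -0.2129, 0.1398]
orientation: [3.142, 0.0, 1.597]
force: [-0.3, -0.9, -5.1]
gripper_width: 0.0156
grip_force: 78.8
```

>>> {"fn": "play_rows", "kwargs": {"moves": [{"travel": [0, 0, 0.003], "rot": [0, 0, 0]}, {"travel": [0, 0, 0.002], "rot": [0, 0, 0]}, {"travel": [0, 0, 0.001], "rot": [0, 0, 0]}, {"travel": [0, 0, 0.001], "rot": [0, 0, 0]}, {"travel": [0, 0, 0], "rot": [0, 0, 0]}]}}

```text
t: 21.62
eef_pos: [0.5926, -0.2129, 0.1331]
orientation: [3.141, 0.0, 1.597]
force: [-0.9, 0.6, -0.9]
gripper_width: 0.015
grip_force: 79.4
```

>>> {"fn": "play_rows", "kwargs": {"moves": [{"travel": [0, 0, 0.0007], "rot": [0, 0, 0]}, {"travel": [0, 0, 0], "rot": [0, 0, 0]}]}}

```text
t: 21.88
eef_pos: [0.5926, -0.2129, 0.1331]
orientation: [3.141, 0.0, 1.597]
force: [-3.9, 1.5, 5.9]
gripper_width: 0.0156
grip_force: 80.0
```

>>> {"fn": "play_rows", "kwargs": {"moves": [{"travel": [0, 0, 0], "rot": [0, 0, 0]}, {"travel": [0, 0, 0], "rot": [0, 0, 0]}, {"travel": [0, 0, 0], "rot": [0, 0, 0]}, {"travel": [0, 0, 0], "rot": [0, 0, 0]}, {"travel": [0, 0, 0], "rot": [0, 0, 0]}, {"travel": [0, 0, 0], "rot": [0, 0, 0]}], "hand": -1}}

```text
t: 22.62
eef_pos: [0.5926, -0.2129, 0.1321]
orientation: [-3.142, -0.0, 1.597]
force: [-0.3, 0.3, 0.5]
gripper_width: 0.0852
grip_force: 0.0
```

```bash
python3 - <<'E'
from h import *
c,im=shot('wrist','w8.png'); d,i2=shot('scene','s8.png')
s=telemetry.sense();print(s['eef_pos'],s['orientation'])
p=proj(c,[[.5929,-.2131,.160],[.5929,-.2131,.128]]); print('pred knob/collar',p)
q=proj(d,[[.5929,-.2131,.160],[.5929,-.2131,.098],[.5929,-.2131,.085]]); print('scene',q)
A=cv2.resize(im,(480,360)); u,v=q[1].astype(int); B=cv2.resize(i2[v-45:v+45,u-40:u+40],(320,360),interpolation=cv2.INTER_CUBIC)
cv2.imwrite('pics/c8.png',cv2.convertScaleAbs(np.hstack([A,B]),alpha=1.4))
E
```

```text
[ 0.59257051 -0.21289409  0.13209683] [ 3.14156992e+00 -1.92607070e-06  1.59682720e+00]
pred knob/collar [[256.40656407 279.32359863]
 [256.01861153 246.76153326]]
scene [[197.739246   203.93198334]
 [199.89936056 223.89357589]
 [200.33283151 227.90454501]]
```

View pics/c8.png

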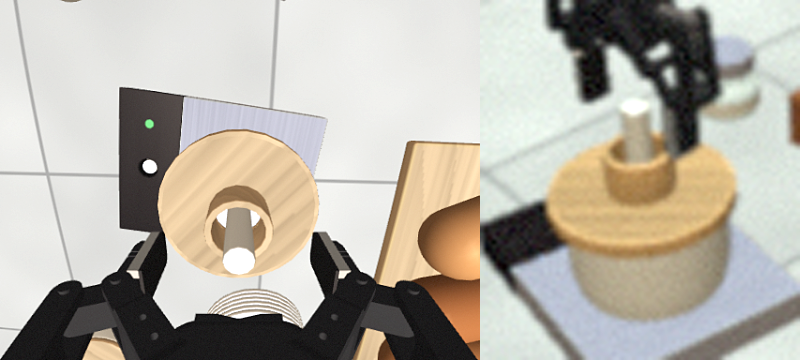

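The lids sit on the crock with the outer lid nested and level. The knob is within 1 mm of where I predicted, and the button shows white (up) at (149,166) in the picture. I'll check the collar's centre numerically before gripping it.

```bash
python3 - <<'E'
from h import *
c=cam('wrist'); im=cv2.imread('pics/w8.png'); g=cv2.cvtColor(im,cv2.COLOR_BGR2GRAY); S=cv2.cvtColor(im,cv2.COLOR_BGR2HSV)[...,1]
for dy in(0,.005):
    p=proj(c,[[.5929+a,-.2131+dy+b,z] for a,b,z in((0,.023,.098),(0,.023,.128),(0,.018,.128),(0,-.018,.128),(0,-.023,.128),(.023,0,.128),(-.023,0,.128))]); print(dy,p.round(0).tolist())
print([int(x) for x in g[180:225,254]]);print([int(x) for x in g[255:300,236]])
print('row246',[int(x) for x in g[244,205:305]])
E
```

```text
0 [[257.0, 195.0], [257.0, 212.0], [257.0, 220.0], [255.0, 272.0], [255.0, 278.0], [294.0, 248.0], [218.0, 246.0]]
0.005 [[257.0, 188.0], [257.0, 204.0], [257.0, 212.0], [255.0, 265.0], [255.0, 272.0], [294.0, 240.0], [218.0, 239.0]]
[153, 152, 151, 150, 149, 149, 148, 148, 147, 148, 149, 149, 152, 155, 153, 151, 151, 128, 72, 82, 87, 85, 83, 85, 81, 82, 81, 81, 81, 80, 82, 87, 83, 90, 130, 160, 157, 155, 155, 159, 156, 119, 105, 107, 108]
[80, 78, 80, 79, 78, 78, 76, 78, 77, 76, 73, 85, 121, 151, 154, 152, 151, 152, 150, 141, 138, 135, 137, 139, 144, 146, 148, 149, 149, 151, 151, 150, 150, 150, 146, 137, 145, 166, 168, 168, 166, 164, 164, 166, 167]
row246 [144, 142, 141, 141, 139, 139, 140, 141, 141, 142, 142, 138, 123, 151, 154, 152, 155, 154, 159, 154, 94, 68, 70, 75, 71, 71, 73, 76, 81, 81, 83, 83, 87, 86, 81, 95, 106, 108, 109, 108, 109, 110, 109, 110, 111, 110, 109, 110, 108, 110, 109, 107, 107, 107, 106, 107, 107, 105, 104, 102, 102, 100, 99, 95, 93, 89, 80, 81, 84, 84, 86, 85, 85, 88, 88, 87, 86, 77, 112, 157, 167, 164, 164, 164, 168, 150, 130, 144, 138, 135, 132, 133, 133, 134, 135, 136, 139, 140, 141, 141]
```

The collar is concentric to about 1 mm (ring edge at v=214 and 217–290 across), so I'll shift -1 mm in both axes, lower and grip it.

>>> {"fn": "play_rows", "kwargs": {"moves": [{"travel": [-0.001, -0.001, 0.01], "rot": [0, 0, 0]}, {"travel": [0, 0, 0.012], "rot": [0, 0, 0]}, {"travel": [0, 0, 0.008], "rot": [0, 0, 0]}, {"travel": [0, 0, 0.003], "rot": [0, 0, 0]}, {"travel": [0, 0, 0], "rot": [0, 0, 0]}]}}

```text
t: 23.35
eef_pos: [0.5915, -0.2138, 0.0989]
orientation: [-3.141, -0.0, 1.597]
force: [0.7, -0.2, 0.1]
gripper_width: 0.0855
grip_force: 0.0
```

>>> {"fn": "play_rows", "kwargs": {"moves": [{"travel": [0, 0, 0], "rot": [0, 0, 0]}, {"travel": [0, 0, 0], "rot": [0, 0, 0]}, {"travel": [0, 0, 0], "rot": [0, 0, 0]}, {"travel": [0, 0, 0], "rot": [0, 0, 0]}, {"travel": [0, 0, 0], "rot": [0, 0, 0]}], "hand": 1, "squeeze": 50}}

```text
t: 23.98
eef_pos: [0.5919, -0.2141, 0.0998]
orientation: [3.141, 0.0, 1.597]
force: [-1.6, 0.6, 6.0]
gripper_width: 0.0444
grip_force: 51.5
```

Gripped at about 45 mm, which is the collar. I'll lift slowly and straight up.

>>> {"fn": "play_rows", "kwargs": {"moves": [{"travel": [0, 0, -0.003], "rot": [0, 0, 0]}, {"travel": [0, 0, -0.005], "rot": [0, 0, 0]}, {"travel": [0, 0, -0.005], "rot": [0, 0, 0]}, {"travel": [0, 0, 0], "rot": [0, 0, 0]}]}}

```text
t: 24.48
eef_pos: [0.5919, -0.2141, 0.1126]
orientation: [3.141, 0.0, 1.597]
force: [-0.3, -0.2, -2.6]
gripper_width: 0.0448
grip_force: 51.2
```

>>> {"fn": "play_rows", "kwargs": {"moves": [{"travel": [0, 0, -0.012], "rot": [0, 0, 0]}, {"travel": [0, 0, -0.012], "rot": [0, 0, 0]}, {"travel": [0, 0, -0.015], "rot": [0, 0, 0]}, {"travel": [0, 0, -0.015], "rot": [0, 0, 0]}, {"travel": [0, 0, -0.015], "rot": [0, 0, 0]}, {"travel": [0, 0, -0.015], "rot": [0, 0, 0]}, {"travel": [0, 0, -0.01], "rot": [0, 0, 0]}, {"travel": [0, 0, 0], "rot": [0, 0, 0]}]}}

```text
t: 25.48
eef_pos: [0.592, -0.2142, 0.2069]
orientation: [3.14, 0.001, 1.597]
force: [0.2, -0.3, -1.9]
gripper_width: 0.0445
grip_force: 51.2
```

>>> {"fn": "play_rows", "kwargs": {"moves": [{"travel": [0, 0, 0], "rot": [0, 0, 0]}, {"travel": [0, 0, 0], "rot": [0, 0, 0]}, {"travel": [0, 0, 0], "rot": [0, 0, 0]}, {"travel": [0, 0, 0], "rot": [0, 0, 0]}]}}

```text
t: 25.98
eef_pos: [0.5915, -0.2139, 0.2059]
orientation: [-3.141, -0.0, 1.597]
force: [0.3, 0.9, -1.8]
gripper_width: 0.0446
grip_force: 51.2
```

```bash
python3 - <<'E'
from h import *
d,im=shot('scene','s9.png'); s=telemetry.sense(); print(s['eef_pos'],s['orientation'],s['force'],s['gripper_width'],s['grip_force'])
X=np.array([.5929,-.2131]); q=proj(d,[[*X,.160],[*X,.093],[.5919,-.214,.2],[.5919,-.214,.235],[.5293,.011,.104],[.4992,-.2025,.02]]); print(q.round(0).tolist())
hsv=cv2.cvtColor(im,cv2.COLOR_BGR2HSV); H,S,V=cv2.split(hsv)
u,v=q[1].astype(int); m=((S<70)&(V>95)).astype(np.uint8); print('column over crock',[tuple(map(int,hsv[r,int(q[0][0])])) for r in range(v-45,v+25,3)])
t=cv2.imread('pics/s0.png'); print('changed stylus region px', int((cv2.absdiff(im,t)[180:220,232:256].max(2)>40).sum()))
E
```

```text
[ 0.59151652 -0.21389281  0.20595679] [-3.14139484e+00 -1.37336254e-04  1.59678582e+00] [ 0.48660797  0.70638983 -2.19843037] 0.04434866241396568 51.24508095905185
[[198.0, 204.0], [200.0, 225.0], [196.0, 190.0], [194.0, 178.0], [247.0, 184.0], [186.0, 231.0]]
column over crock [(9, 23, 77), (17, 41, 87), (19, 52, 78), (16, 83, 83), (17, 134, 105), (20, 99, 155), (19, 105, 155), (19, 110, 167), (16, 137, 119), (21, 62, 132), (20, 50, 132), (21, 52, 132), (19, 59, 130), (22, 54, 127), (19, 49, 130), (23, 42, 135), (63, 14, 201), (58, 16, 203), (56, 18, 204), (57, 13, 203), (23, 36, 149), (24, 47, 129), (22, 51, 134), (20, 53, 131)]
changed stylus region px 4
```

The force is 2 N, so only the outer lid is held. It is level and 107 mm up, with its skirt edge about 34 mm above the knob. The inner lid's white flange shows on the crock, and the stylus region is unchanged. I'll hand in.

```bash
python3 -c "
from bench import job; print(job.job_done())"
```

```text
the job is handed in; nothing more can be done
None
```

The job is handed in, with no verdict returned: I pushed the timer button to its stop with the stylus, stood the stylus back in its block and seated the inner lid on the crock, and the outer lid is held level with its lower edge about 34 mm above the inner lid's knob.

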